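Draw the guarded bolt of a terminal cover

TASK

Unlock the clear terminal cover: hold the red spring safety catch down with one fingertip and, with the other, push the blue paddle to slide the bolt all the way open, so that the cover springs up. Then let go, so that the catch springs back up and the bolt stays open; nothing needs to be grasped, and the loose parts standing beside the unit must not be lifted or pushed away.

Things in the scene. Friction and masses are not known exactly. Their poses are not given: they have to be found in the camera images.
- terminal_unit: Grey plate, 148 (x) x 164 (y) x 6 mm, fixed on a black plinth whose height varies (0 to 30 mm); origin: centre of the plate's underside, z up; heights here are above it. Along its x, from the robot's side: red catch plate (x = -47 mm), bolt with blue paddle (x = +13 mm, 60 mm from the catch), clear cover (x 36 to 72, 34 mm high when shut). Between them all but the paddle is under 28 mm.
- catch_top (a point): Centre of the flat top of the red catch plate: 20 mm wide (x of the unit), 104 mm long (y of the unit, from -62 to +42 mm), 46 mm above the unit's origin when up. It stays level and goes straight down wherever along its length it is pressed. Axes as the unit's.
- catch (a joint): How far the catch plate is pressed down, m: 0 up (locked), 0.010 at its stop. From 0.0075 on, its lug is clear of the bolt's teeth. Spring: 3 N at 0, 7 N at the stop. Let go, it comes back up; let go part-way along, it locks the bolt again at the next of three teeth.
- paddle_top (a point): Centre of the top of the blue paddle standing on the bolt: 26 mm wide (x of the unit), 8 mm thick (y of the unit), top 62 mm above the unit's origin, its upright faces free above 34 mm. Starts at y = -12 mm of the unit. The bolt opens along +y of the unit, to the left as seen from the robot's side. Axes as the unit's.
- bolt (a joint): How far the bolt has slid open, m: 0 shut, 0.040 fully open at its stop. It slides with about 2 N of friction and stays where it is left, but is blocked after 1 mm (it gives 2 mm more if pushed hard) unless the catch is down.
- cover (a joint): Opening angle of the clear cover, rad: near 0 shut (held by the bolt), springs up by itself to 0.35 once the bolt has slid about 0.028 m; its front edge then rises to about 46 mm.
- orange_relay: Loose orange box-shaped relay, 28 x 30 x 36 mm, standing on the bench left of the unit; origin at the centre of its underside. To be left alone.
- blue_capacitor: Loose blue cylindrical capacitor, 22 mm across, 41 mm high, standing on the bench left of the unit; origin at the centre of its underside. To be left alone.
- green_toroid: Loose green ring, 26 mm across, 10 mm high, lying on the bench left of the unit; origin at the centre of its underside. To be left alone.

How it is judged:
By the outcome, as a careful person would: the job done as asked, in the order asked, and still so for the second after the job is handed in, with the robot touching nothing.
It also fails if it takes over 32 s, if anything falls off the work surface, if the arm or the gripper's body presses on something with over 40 N, if the wrist force passes 120 N, or if a joint passes its speed limit or range.

ROBOT

A 6-joint arm with a two-finger parallel gripper is mounted at the origin on a cart in front of the work surface, level with it; the furniture and walls round the work are solid. World frame = base frame: x ahead of the robot, y to its left, z up, the work surface at z = 0. Lengths are in mm, angles in degrees, forces in N, time in s.
With the tool pointing down it reaches from about 350 to 850 mm from the base axis. Payload 8.1 kg.
Tool frame: the origin (TCP) lies midway between the tips of the shut fingers; the grasp point (between the pads) lies hold_point_z behind it (hold_point_z is the distance from the TCP to the grasp point, in mm); z points along the fingers, x is the direction in which the jaws open and shut, and the axes are right-handed (so a half turn about z gives the same grasp; the last joint's range is limited). The gripper opens to 85 mm and grips with 20 to 120 N. Pads are 22 mm wide; open, the fingers measure 114 mm over their backs; the gripper's body (76 mm by 85 mm) begins 54 mm behind the grasp point. The pads swing forward as they close: fully open they stand 13 mm farther back than shut.
Start: joints at [-68.721, 7.471, 85.268, -0, 87.261, -4.893], TCP at [264.667, -538.476, 231.292] pointing down, gripper open.
Joint ranges: [-169.43, 169.43], [-51.17, 129.36], [1.28, 143.12], [-76.62, 256.62], [0, 156.53], [-152.29, 152.29]. Speed limits (degrees/s): [136.94, 136.94, 159.86, 180, 180, 180].

INTERFACE

Orientations are given as [roll, pitch, yaw] about the fixed x, y, z axes, in that order (R = Rz(yaw) Ry(pitch) Rx(roll)).
In Python, from bench import * gives the robot as it stands.
- The arm moves only by the shell command python3 -m pendant 'ROWS' [OPENING] [FORCE]. ROWS is JSON, a list that holds one entry, the list of rows, each a list of 4 numbers: the shift along the tool's x, y, z normalised to -1 to 1, where 1 is 0.02 m, then the turn about the tool's z normalised to -1 to 1, where 1 is 0.08 rad. A call has exactly 10 rows; each row shifts and turns the pose as measured when the row begins, along the tool's axes as they then stand; what a row does not reach is not made up. A row lasts 1/12 s, in which the tool goes at most 41.7 mm and 7.16 degrees, less where a joint would pass 70% of its speed; a pose out of reach is approached as far as the arm can. A call with a number of a shift or a turn outside -1 to 1 is refused whole. A call with a gripper value outside its range is refused whole. OPENING is the gripper's target within -1 to 1 (fully open at 1, half-way at 0, shut at -1), set as the call begins (- or left out, the last holds). The fingers move at their own pace and stop on an object; FORCE is the grip in N (left out, the last holds). Time passes only in rows, so rows that do not move let the fingers close, or fill a call up. It gives the time, the measured TCP pose, the force and the opening at its end, in the units of the state.
- sense(): the state, without advancing time (a new reading comes with each control period).
- snapshot(name): name is "side" or "top"; returns the picture (384x512x3 uint8, red, green, blue); there is no depth.
- calibration(name): a dict with "mtx" (3x3 intrinsics, pixels), "world_to_cam" (4x4, takes a point from world to camera coordinates). Camera axes: x right, y down, z forward; pixel columns grow to the right and rows downward; lengths in mm; the calibration is good to about 2 mm. A picture is of the moment at which its call begins. calibration takes no time and is no camera call.
- hand_in(): hands the job in, once; it reports no verdict.
The state is a dict: "time": time; "joint_pos": joint angles; "qd": joint speeds; "joint_efforts": joint torques, N m; "tool_pos": TCP position; "tcp_rot": TCP orientation; "ft_force": force on the tool from outside, world axes, zero at the start; "wrist_torque": the same for the moment, N m; "finger_gap": finger opening in mm.
Only numpy, scipy, OpenCV 4.12 (cv2) and the standard library are available. Lean on these libraries where they do the work, as an engineer would, in place of code of your own. Each camera call takes 0.05 s, during which the arm holds its last target.

## Working session

There is one attempt and no reset: what is moved stays moved. The work goes in short steps, Python scripts to look and compute and a shell command to move; the robot and the scene stay as the last step left them, time stands still between calls to the robot, and variables do not carry over. Pictures are saved under pics/ and viewed, and the job is handed in when it is done.

```bash
mkdir -p pics; ls; python3 - <<'E'
from bench import *
import cv2
print(sense())
for n in("side","top"):
    cv2.imwrite(f"pics/{n}0.png",snapshot(n)[:,:,::-1]); c=calibration(n); print(c)
E
```

```text
pics
{'time': 0.0, 'joint_pos': array([-6.87196148e+01,  7.51373277e+00,  8.53306695e+01,  2.64319900e-03,
        8.72618644e+01, -4.89218792e+00]), 'qd': array([ 0.00465496, -0.01630315,  0.00053441, -0.00602488,  0.07172372,
        0.06093591]), 'joint_efforts': array([ 5.49596207e-04, -5.69404328e+01, -5.00543797e+01, -1.53887404e-04,
        1.46918610e-02, -6.08705491e-06]), 'tool_pos': array([ 264.48579931, -537.93831854,  230.2454525 ]), 'tcp_rot': array([-1.79988307e+02,  1.05654330e-01, -6.38275448e+01]), 'ft_force': array([ 0.44432531, -0.37579095, -0.30213835]), 'wrist_torque': array([-0.07265269, -0.02605301,  0.00655217]), 'finger_gap': 85.4961039927477}
{'mtx': array([[497.91920042,   0.        , 255.31704882],
       [  0.        , 497.91920042, 195.55007888],
       [  0.        ,   0.        ,   1.        ]]), 'world_to_cam': array([[-9.82784518e-01, -1.84068341e-01, -1.59197128e-02,
         5.47139830e+02],
       [-6.12538537e-02,  4.05913538e-01, -9.11856439e-01,
        -7.82910699e+01],
       [ 1.74305929e-01, -8.95183247e-01, -4.10200436e-01,
         1.18109885e+03],
       [ 0.00000000e+00,  0.00000000e+00,  0.00000000e+00,
         1.00000000e+00]])}
{'mtx': array([[465.60727641,   0.        , 250.73688043],
       [  0.        , 465.60727641, 194.29270778],
       [  0.        ,   0.        ,   1.        ]]), 'world_to_cam': array([[-1.72072690e-03, -9.99988906e-01,  4.38484779e-03,
         4.29249189e+02],
       [-9.96200912e-01,  1.33239609e-03, -8.70744941e-02,
         4.62166784e+02],
       [ 8.70676857e-02, -4.51802079e-03, -9.96192153e-01,
         9.01663279e+02],
       [ 0.00000000e+00,  0.00000000e+00,  0.00000000e+00,
         1.00000000e+00]])}
```

View pics/side0.png

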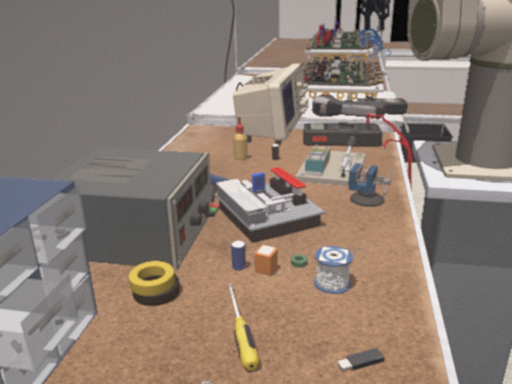

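View pics/top0.png

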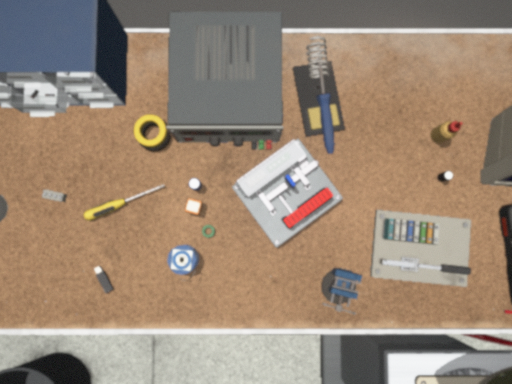

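```bash
cat > h.py <<'E'
import numpy as np, cv2
from bench import *
def proj(n,p):
    c=calibration(n); q=c["world_to_cam"]@np.append(p,1); q=c["mtx"]@q[:3]; return q[:2]/q[2]
def ray(n,uv):
    c=calibration(n); M=c["world_to_cam"]; R=M[:3,:3]; t=M[:3,3]
    d=R.T@np.linalg.inv(c["mtx"])@np.array([uv[0],uv[1],1.]); return -R.T@t, d/np.linalg.norm(d)
def onz(n,uv,z):
    o,d=ray(n,uv); return o+d*(z-o[2])/d[2]
def tri(a,b):
    o1,d1=ray("top",a);o2,d2=ray("side",b)
    s=np.linalg.lstsq(np.c_[d1,-d2],o2-o1,rcond=None)[0]
    p,q=o1+d1*s[0],o2+d2*s[1]; return (p+q)/2,np.linalg.norm(p-q)
def mask(im,col):
    h=cv2.cvtColor(im,cv2.COLOR_RGB2HSV); H,S,V=h[...,0],h[...,1],h[...,2]
    if col=="red": return (((H<6)|(H>172))&(S>150)&(V>100)).astype(np.uint8)
    return ((H>108)&(H<128)&(S>120)&(V>90)).astype(np.uint8)
def blobs(im,col,box):
    m=mask(im,col); k=np.zeros_like(m); x0,y0,x1,y1=box; k[y0:y1,x0:x1]=m[y0:y1,x0:x1]; return k
E
python3 - <<'E'
from h import *
t=cv2.imread("pics/top0.png");s=cv2.imread("pics/side0.png")
for n,im,box in(("top",t,(230,135,345,250)),("side",s,(210,150,330,240))):
    rgb=im[:,:,::-1].copy()
    for c in("red","blue"):
        k=blobs(rgb,c,box); N,l,st,ce=cv2.connectedComponentsWithStats(k)
        for i in range(1,N):
            if st[i,4]>5:
                pts=np.argwhere(l==i)[:,::-1].astype(np.float32); print(n,c,st[i],ce[i],cv2.minAreaRect(pts))
    x0,y0,x1,y1=box
    cv2.imwrite(f"pics/{n}0z.png",cv2.resize(im[y0:y1,x0:x1],None,fx=5,fy=5,interpolation=cv2.INTER_CUBIC))
E
```

```text
top red [284 189  48  38 560] [308.12678571 207.05714286] ((307.47296142578125, 207.33782958984375), (10.954696655273438, 54.03828048706055), 53.97262954711914)
top blue [286 175   9  11  47] [289.74468085 180.19148936] ((289.7162170410156, 180.20269775390625), (12.787240982055664, 3.719923973083496), 54.462318420410156)
side red [271 168  34  20 233] [287.67381974 177.31330472] ((287.6226501464844, 177.3207550048828), (36.83476638793945, 7.471202850341797), 34.38034439086914)
side blue [253 173  11  10  36] [256.83333333 175.91666667] ((256.44000244140625, 175.91998291015625), (5.599999904632568, 12.80000114440918), 53.13010025024414)
```

View pics/top0z.png

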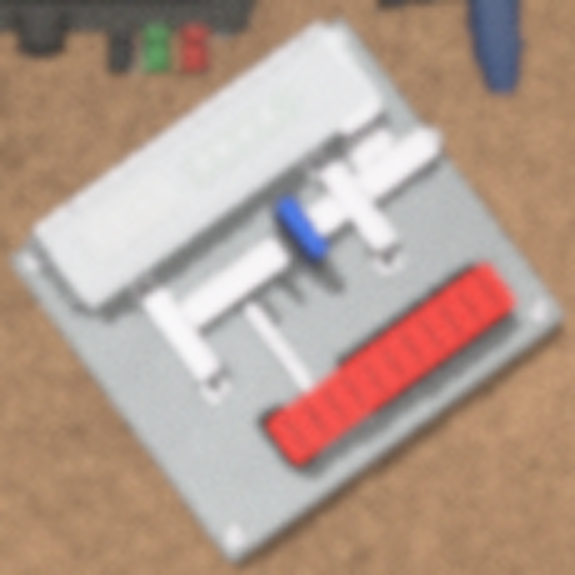

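View pics/side0z.png

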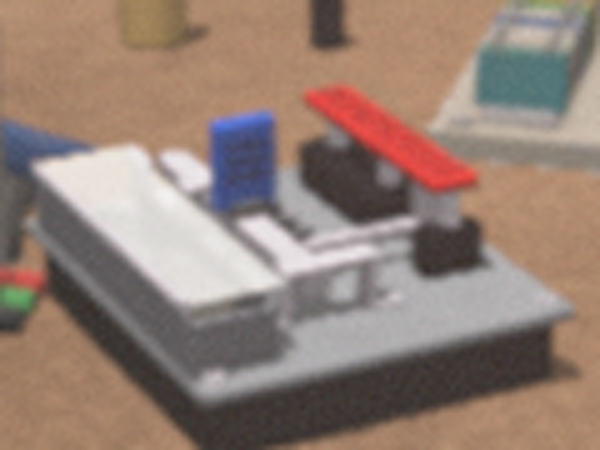

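```bash
python3 - <<'E'
from h import *
print(ray("top",(250,190))[0],ray("side",(250,190))[0])
p,e=tri((307.8,207.2),(287.6,177.0)); print("catch",p,e)
# corner ends of catch in zoomed pics
T=lambda x,y:(230+(x-2)/5,135+(y-2)/5); S=lambda x,y:(210+(x-2)/5,150+(y-2)/5)
print("near right/left end", tri(T(500,280),S(322,92)), tri(T(283,440),S(462,182)))
# plane hypothesis
for z in(46,56,66,76):
    a=onz("top",T(500,281),z);b=onz("top",T(284,441),z); print(z,a,b,np.linalg.norm(a-b), "yaw",np.degrees(np.arctan2(*(b-a)[1::-1]))-90,"side px",proj("side",(a+b)/2))
print("paddle",tri(T(302,228),S(242,119)))
for c in [(28,255),(335,22),(560,322),(235,562)]: print(onz("top",T(*c),25))
E
```

```text
[382.64385753 432.70237147 936.59062928] [ 327.05239149 1189.79043316  421.80735791]
catch [433.76966571 321.94490507  66.79918454] 1.0055764395244868
near right/left end (array([465.43134656, 280.77903525,  67.5170459 ]), np.float64(0.14576400959031255)) (array([403.75883771, 362.58362186,  67.42361649]), np.float64(3.569881325788507))
46 [467.02032885 277.01580268  46.        ] [405.72055157 360.62301339  46.        ] 103.67173373904814 yaw 36.24841068150896 side px [286.0760514 186.3781495]
56 [466.07290735 278.76392987  56.        ] [405.46143483 361.43235671  56.        ] 102.50765531366777 yaw 36.24841068150896 side px [286.35399394 181.82683003]
66 [465.12548584 280.51205705  66.        ] [405.20231809 362.24170004  66.        ] 101.34357688828753 yaw 36.24841068150896 side px [286.63509406 177.22380522]
76 [464.17806434 282.26018423  76.        ] [404.94320135 363.05104336  76.        ] 100.1794984629072 yaw 36.24841068150893 side px [286.91940586 172.56818893]
paddle (array([483.31378655, 356.50872517,  84.81031695]), np.float64(0.5292671196488201))
[479.53294392 459.11937266  25.        ]
[572.47087749 337.25566246  25.        ]
[452.79204546 250.0102374   25.        ]
[359.26146652 378.40090266  25.        ]
```

```bash
python3 - <<'E'
from h import *
s=sense(); print(proj("side",s["tool_pos"]),proj("top",s["tool_pos"]))
print("scope base corner", onz("side",(302,128),0),onz("side",(275,137),0), onz("top",(485,183),0), onz("top",(485,183),150))
b=onz("side",(283,137),0)
for z in(100,150,200,250): print(z,proj("side",np.array([b[0],b[1],z])))
for y in(-500,-350,-200,-50,100,250): print(y,proj("side",np.array([382+192/878*y,y,230])),proj("side",np.array([382+192/878*y,y,0])),proj("top",np.array([382+192/878*y,y,0])))
E
```

```text
[373.31716148  34.26158359] [896.63872233 313.03159396]
scope base corner [ 459.5675944  -227.29944315    0.        ] [ 525.2525537  -130.33753351    0.        ] [486.85609991 -46.68074949   0.        ] [470.16595176  30.09502201 150.        ]
100 [283.25452649 101.51384997]
150 [283.3876923   82.94783815]
200 [283.52504032  63.79874157]
250 [283.66677071  44.03865342]
-500 [371.0080063   35.75080597] [365.58398094 107.04440377] [716.90241253 289.5941854 ]
-350 [360.73770843  41.78709177] [355.4892066  118.63489235] [640.67209713 273.10825948]
-200 [348.4740564   48.99495561] [343.56540498 132.32541003] [564.7981064 256.699394 ]
-50 [333.57434642  57.75214152] [329.2659673  148.74355508] [489.2779478  240.36704993]
100 [315.08630722  68.61833936] [311.80237984 168.79467304] [414.10915199 224.11069322]
250 [291.53619932  82.45972777] [289.99375584 193.83461936] [339.28927254 207.9297948 ]
```

```bash
python3 -m pendant '[[[-1,-0.83,0,0],[-1,-0.83,0,0],[-1,-0.83,0,0],[-1,-0.83,0,0],[-1,-0.83,0,0],[-1,-0.83,0,0],[-1,-0.83,0,0],[-1,-0.83,0,0],[-1,-0.83,0,0],[-1,-0.83,0,0]]]' 0.08 40
```

```text
time: 0.93
tool_pos: [323.5, -276.1, 224.1]
tcp_rot: [179.9, 0.7, -64.2]
ft_force: [-0.3, 0.6, 0.4]
finger_gap: 46.2
```

```bash
python3 -m pendant '[[[-1,-0.85,-0.05,0],[-1,-0.85,-0.05,0],[-1,-0.85,-0.05,0],[-1,-0.85,-0.05,0],[-1,-0.85,-0.05,0],[-1,-0.85,-0.05,0],[-1,-0.85,-0.05,0],[-1,-0.85,-0.05,0],[-1,-0.85,-0.05,0],[-1,-0.85,-0.05,0]]]'
```

```text
time: 1.77
tool_pos: [388.3, -8.2, 233.3]
tcp_rot: [179.8, 0.9, -64.4]
ft_force: [1.4, -0.2, 0.2]
finger_gap: 46.3
```

```bash
python3 -m pendant '[[[-1,-0.85,0,0],[-1,-0.85,0,0],[-1,-0.85,0,0],[-1,-0.85,0,0],[-1,-0.85,0,0],[-1,-0.85,0,0],[-1,-0.85,0,0],[-1,-0.85,0,0],[-1,-0.85,0,0],[-1,-0.85,0,0]]]'
```

```text
time: 2.6
tool_pos: [453.5, 260.0, 232.4]
tcp_rot: [179.6, 0.9, -64.3]
ft_force: [1.0, -0.5, -0.2]
finger_gap: 46.2
```

```bash
python3 -m pendant '[[[0,0,0,-1],[0,0,0,-1],[0,0,0,-1],[0,0,0,-1],[0,0,0,-1],[0,0,0,-1],[0,0,0,-1],[0,0,0,-1],[0,0,0,-1],[0,0,0,-1]]]'
```

```text
time: 3.43
tool_pos: [450.1, 265.6, 225.6]
tcp_rot: [-180.0, 1.5, -16.0]
ft_force: [-0.5, -0.8, -0.1]
finger_gap: 45.7
```

```bash
python3 -m pendant '[[[0,0,0,-1],[0,0,0,-1],[0,0,0,-1],[0,0,0,-1],[0,0,0,-1],[0,0,0,-1],[0,0,0,-1],[0,0,0,-1],[0,0,0,-1],[0,0,0,-1]]]'
```

```text
time: 4.27
tool_pos: [446.9, 264.2, 220.1]
tcp_rot: [-178.8, 1.6, 32.2]
ft_force: [0.3, 0.2, -0.2]
finger_gap: 46.2
```

```bash
python3 -m pendant '[[[0.27,-0.16,0.4,-0.9],[0.27,-0.16,0.4,0],[0.27,-0.16,0.4,0],[0.27,-0.16,0.4,0],[0.27,-0.16,0.4,0],[0.27,-0.16,0.4,0],[0.27,-0.16,0.4,0],[0.27,-0.16,0.4,0],[0.27,-0.16,0.4,0],[0.27,-0.16,0.4,0]]]'
python3 - <<'E'
from h import *
s=sense(); print(s)
for n in("side","top"):
    im=snapshot(n)[:,:,::-1]; x0,y0,x1,y1=(210,100,340,240) if n=="side" else (215,125,355,255)
    cv2.imwrite(f"pics/{n}1z.png",cv2.resize(im[y0:y1,x0:x1],None,fx=4,fy=4,interpolation=cv2.INTER_CUBIC))
E
```

```text
time: 5.1
tool_pos: [469.7, 326.3, 131.2]
tcp_rot: [-178.7, 1.6, 36.2]
ft_force: [-0.3, 0.4, 0.4]
finger_gap: 45.8
{'time': 5.1, 'joint_pos': array([28.93707003,  8.7021645 , 94.59542483,  1.13335276, 78.48038083,
       -7.49916809]), 'qd': array([  5.40089509,  15.90835486,  -5.56942955,   0.19451186,
       -10.3743073 ,   5.35099972]), 'joint_efforts': array([ -0.50410129, -57.20542789, -46.97910547,   0.13904071,
         0.61542068,  -0.17608354]), 'tool_pos': array([469.71114331, 326.27410139, 131.15938651]), 'tcp_rot': array([-178.67359698,    1.62091519,   36.21142839]), 'ft_force': array([-0.29814498,  0.3579441 ,  0.38990244]), 'wrist_torque': array([0.05427364, 0.01454718, 0.02408716]), 'finger_gap': 45.75318557479697}
```

View pics/side1z.png

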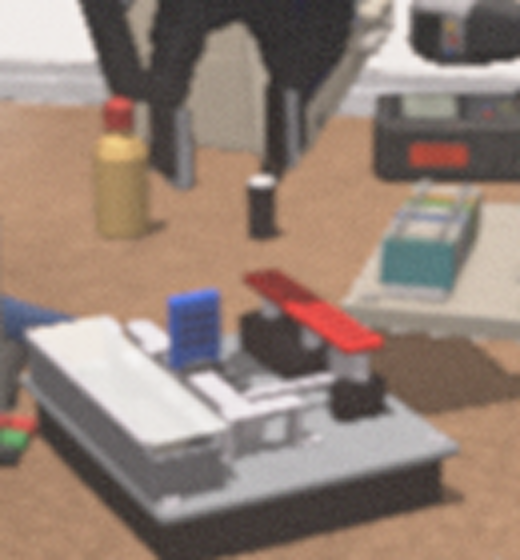

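View pics/top1z.png

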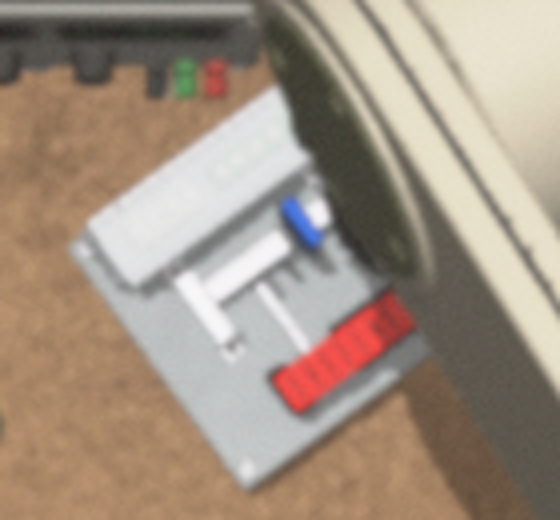

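```bash
cat >> h.py <<'E'
from scipy.spatial.transform import Rotation as Ro
YAW=36.2; O=np.array([466.5,357.5,21.0]); RU=Ro.from_euler("z",YAW,degrees=True).as_matrix()
def st():
    s=sense(); p=RU.T@(s["tool_pos"]-O); print("t",round(s["time"],2),"unit xyz",p.round(1),"rot",s["tcp_rot"].round(2),"F unit",(RU.T@s["ft_force"]).round(1),"gap",s["finger_gap"].round(1)); return s,p
def need(x,y,z):
    s,p=st(); R=Ro.from_euler("xyz",s["tcp_rot"],degrees=True).as_matrix()
    print("need (units of 20mm)",(R.T@RU@(np.array([x,y,z])-p)/20).round(3))
E
python3 -c "
from h import *
need(-17,-32,62)"
```

```text
Traceback (most recent call last):
  File "h.py", line 25, in need
    s,p=st(); R=Ro.from_euler("xyz",s["tcp_rot"],degrees=True).as_matrix()
        ~~^^
  File "h.py", line 23, in st
    s=sense(); p=RU.T@(s["tool_pos"]-O); print("t",round(s["time"],2),"unit xyz",p.round(1),"rot",s["tcp_rot"].round(2),"F unit",(RU.T@s["ft_force"]).round(1),"gap",s["finger_gap"].round(1)); return s,p
                                                                                                                                                                     ^^^^^^^^^^^^^^^^^^^^^
AttributeError: 'float' object has no attribute 'round'
```

```bash
sed -i 's/s\["finger_gap"\].round(1)/round(s["finger_gap"],1)/' h.py
python3 -c "
from h import *
need(-17,-32,62)"
```

```text
t 5.2 unit xyz [-16.9 -26.8 108.9] rot [-178.64    1.78   36.25] F unit [-0.2 -0.3 -0.1] gap 46.1
need (units of 20mm) [0.066 0.318 2.336]
```

```bash
python3 -m pendant '[[[0.01,0.04,0.2,0],[0.01,0.04,0.2,0],[0.01,0.04,0.2,0],[0.01,0.04,0.2,0],[0.01,0.04,0.2,0],[0.01,0.04,0.2,0],[0.01,0.03,0.2,0],[0,0.03,0.2,0],[0,0.03,0.2,0],[0,0,0.1,0]]]'
python3 - <<'E'
from h import *
need(-17,-32,46)
for n in("side",):
    im=snapshot(n)[:,:,::-1]; x0,y0,x1,y1=(210,100,340,240)
    cv2.imwrite(f"pics/{n}2z.png",cv2.resize(im[y0:y1,x0:x1],None,fx=4,fy=4,interpolation=cv2.INTER_CUBIC))
E
```

```text
time: 6.03
tool_pos: [474.1, 320.6, 90.2]
tcp_rot: [-178.7, 1.6, 36.2]
ft_force: [-0.2, 0.8, -0.9]
finger_gap: 45.5
t 6.03 unit xyz [-15.7 -34.3  69.2] rot [-178.7     1.59   36.19] F unit [ 0.2  0.8 -0.9] gap 45.5
need (units of 20mm) [-0.035 -0.087  1.161]
```

View pics/side2z.png

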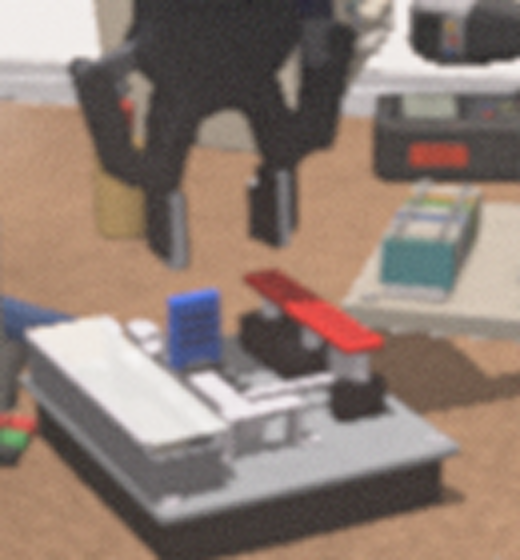

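```bash
python3 - <<'E'
from h import *
s,p=st(); R=Ro.from_euler("xyz",s["tcp_rot"],degrees=True).as_matrix()
for dx in(-37.5,-23,23,37.5):
  for dy in(-11,11):
    for b in(0,8):
      u=proj("side",s["tool_pos"]+R@np.array([dx,dy,-b])); print(dx,dy,b,((u-[210,100])*4+2).round())
E
```

```text
t 6.08 unit xyz [-15.9 -34.2  68.8] rot [-178.69    1.63   36.19] F unit [-0.   0.2 -0.1] gap 46.3
-37.5 -11 0 [309. 251.]
-37.5 -11 8 [308. 235.]
-37.5 11 0 [287. 237.]
-37.5 11 8 [286. 222.]
-23 -11 0 [282. 256.]
-23 -11 8 [281. 240.]
-23 11 0 [260. 243.]
-23 11 8 [260. 227.]
23 -11 0 [194. 275.]
23 -11 8 [193. 259.]
23 11 0 [174. 262.]
23 11 8 [173. 246.]
37.5 -11 0 [166. 282.]
37.5 -11 8 [165. 265.]
37.5 11 0 [146. 268.]
37.5 11 8 [145. 252.]
```

```bash
python3 -m pendant '[[[0,-0.02,0.1,0],[0,-0.02,0.1,0],[0,-0.02,0.1,0],[0,-0.02,0.1,0],[0,0,0.1,0],[0,0,0.0,0],[0,0,-0.03,0],[0,0,-0.03,0],[0,0,-0.03,0],[0,0,-0.03,0]]]' 0.18
python3 - <<'E'
from h import *
need(-17,-32,46)
s,p=st(); R=Ro.from_euler("xyz",s["tcp_rot"],degrees=True).as_matrix()
im=snapshot("side")[:,:,::-1]; x0,y0,x1,y1=(235,135,315,195)
z=cv2.resize(im[y0:y1,x0:x1],None,fx=10,fy=10,interpolation=cv2.INTER_CUBIC)
for dx in(-37,-25,25,37):
  for dy in(-11,11):
      u=((proj("side",s["tool_pos"]+R@np.array([dx,dy,-6]))-[x0,y0])*10+5).astype(int); cv2.circle(z,tuple(int(a) for a in u),3,(0,255,0),-1)
for x in(-57,-37):
  for y in(-62,42):
      u=((proj("side",O+RU@np.array([x,y,46]))-[x0,y0])*10+5).astype(int); cv2.circle(z,tuple(int(a) for a in u),3,(255,255,0),-1)
for x in(0,26):
  for y in(-16,-8):
      u=((proj("side",O+RU@np.array([x,y,62]))-[x0,y0])*10+5).astype(int); cv2.circle(z,tuple(int(a) for a in u),3,(255,255,0),-1)
cv2.imwrite("pics/side3z.png",z)
E
```

```text
time: 6.92
tool_pos: [472.6, 322.4, 81.7]
tcp_rot: [-178.7, 1.6, 36.2]
ft_force: [0.1, 0.1, 0.0]
finger_gap: 50.4
t 6.92 unit xyz [-15.8 -31.9  60.7] rot [-178.69    1.59   36.22] F unit [0.2 0.  0. ] gap 50.4
need (units of 20mm) [-0.038  0.021  0.738]
t 6.92 unit xyz [-15.8 -31.9  60.7] rot [-178.69    1.59   36.22] F unit [0.2 0.  0. ] gap 50.4
```

View pics/side3z.png

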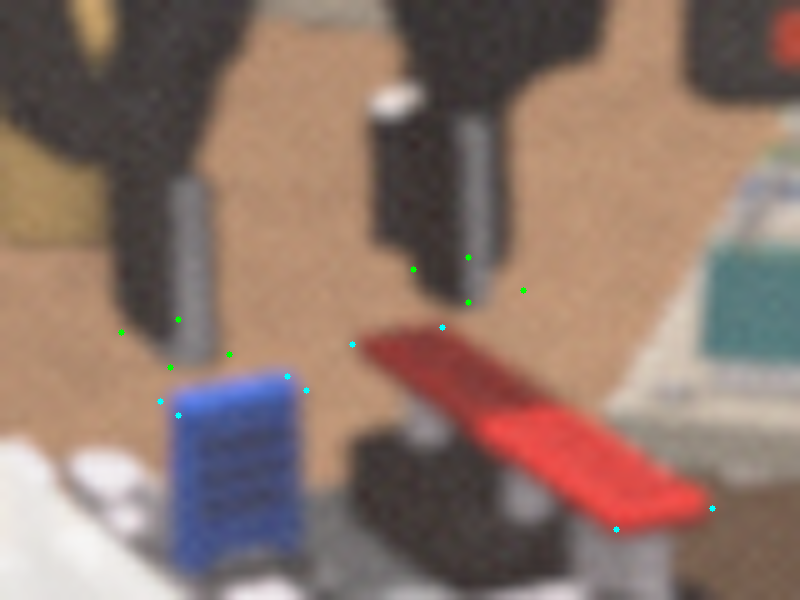

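```bash
python3 -m pendant '[[[-0.03,0,0.08,0],[-0.03,0,0.08,0],[-0.03,0,0.08,0],[-0.03,0,0.08,0],[-0.03,0,0.08,0],[0,0,0.08,0],[0,0,0.08,0],[0,0,0.04,0],[0,0,0,0],[0,0,-0.03,0]]]'
python3 - <<'E'
from h import *
need(-19,-32,39)
im=snapshot("side")[:,:,::-1]; x0,y0,x1,y1=(235,135,315,195)
z=cv2.resize(im[y0:y1,x0:x1],None,fx=10,fy=10,interpolation=cv2.INTER_CUBIC)
cv2.imwrite("pics/side4z.png",z)
E
```

```text
time: 7.8
tool_pos: [469.4, 320.3, 69.1]
tcp_rot: [-178.7, 1.6, 36.2]
ft_force: [0.1, 1.0, -0.2]
finger_gap: 50.2
t 7.8 unit xyz [-19.6 -31.7  48.1] rot [-178.69    1.6    36.21] F unit [ 0.6  0.8 -0.2] gap 50.2
need (units of 20mm) [0.045 0.024 0.452]
```

View pics/side4z.png

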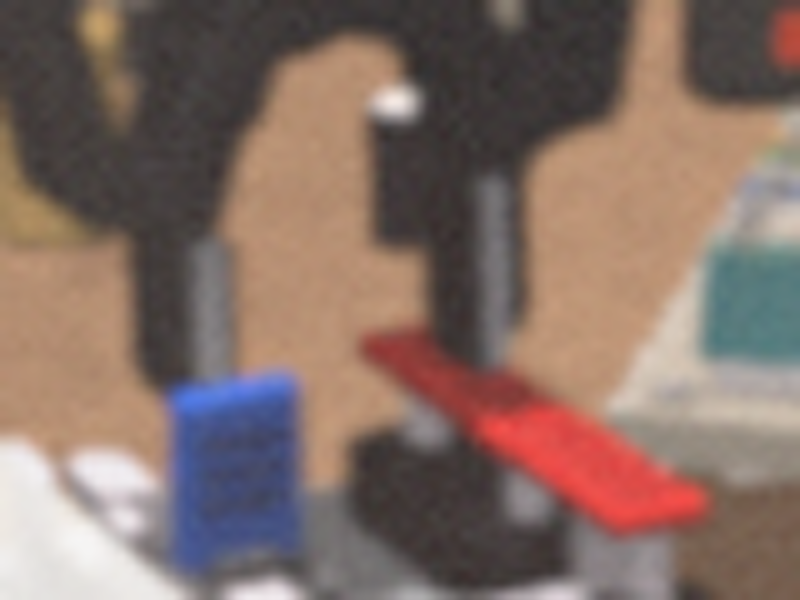

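```bash
python3 -m pendant '[[[0,0,0.07,0],[0,0,0.07,0],[0,0,0.07,0],[0,0,0.07,0],[0,0,0.04,0],[0,0,0,0],[0,0,-0.01,0],[0,0,-0.01,0],[0,0,-0.01,0],[0,0,-0.01,0]]]'
python3 -c "
from h import *
need(-19,-32,32)"
```

```text
time: 8.68
tool_pos: [469.9, 320.7, 65.0]
tcp_rot: [-178.7, 1.5, 36.2]
ft_force: [-1.1, -0.6, 2.3]
finger_gap: 50.3
t 8.68 unit xyz [-19.  -31.7  44. ] rot [-178.71    1.52   36.22] F unit [-1.2  0.2  2.3] gap 50.3
need (units of 20mm) [0.017 0.028 0.597]
```

```bash
python3 -m pendant '[[[0,0,0.07,0],[0,0,0.07,0],[0,0,0.07,0],[0,0,0.07,0],[0,0,0.07,0],[0,0,0.07,0],[0,0,0.05,0],[0,0,0.02,0],[0,0,0.01,0],[0,0,0.01,0]]]'
python3 - <<'E'
from h import *
need(-19,-32,35)
im=snapshot("side")[:,:,::-1]; x0,y0,x1,y1=(235,135,315,195)
z=cv2.resize(im[y0:y1,x0:x1],None,fx=10,fy=10,interpolation=cv2.INTER_CUBIC)
cv2.imwrite("pics/side5z.png",z)
E
```

```text
time: 9.52
tool_pos: [470.0, 320.8, 56.6]
tcp_rot: [-178.7, 1.5, 36.2]
ft_force: [-2.3, -1.6, 6.2]
finger_gap: 50.5
t 9.52 unit xyz [-18.9 -31.7  35.6] rot [-178.74    1.49   36.22] F unit [-2.8  0.1  6.2] gap 50.5
need (units of 20mm) [-0.007  0.014  0.031]
```

View pics/side5z.png

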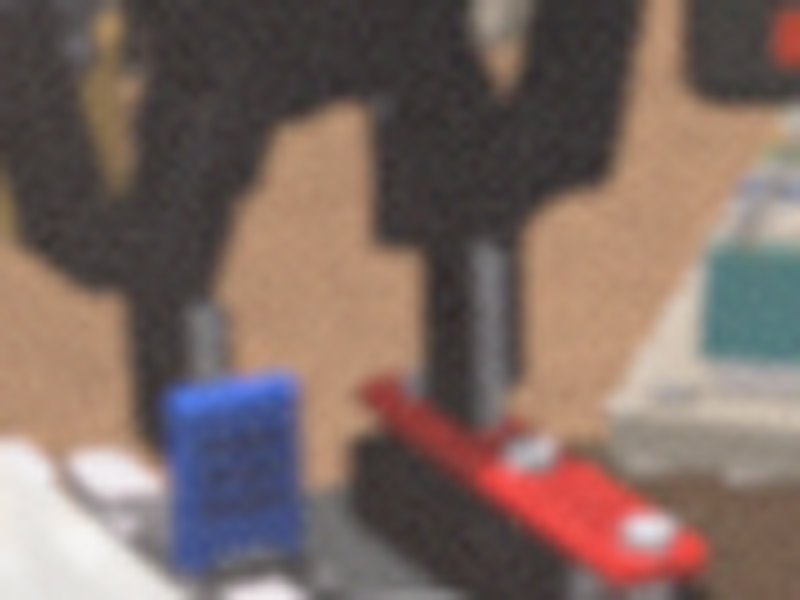

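```bash
python3 -m pendant '[[[0,0,0.05,0],[0,0,0.03,0],[0,-0.05,0.02,0],[0,-0.1,0.015,0],[0,-0.1,0.015,0],[0,-0.1,0.015,0],[0,-0.1,0.015,0],[0,-0.1,0.015,0],[0,-0.1,0.015,0],[0,-0.1,0.015,0]]]'
python3 -c "
from h import *
need(-19,13,34)"
```

```text
time: 10.4
tool_pos: [467.9, 328.7, 57.5]
tcp_rot: [-179.5, 1.1, 36.2]
ft_force: [1.5, -7.5, 5.9]
finger_gap: 50.6
t 10.4 unit xyz [-15.9 -24.1  36.5] rot [-179.46    1.14   36.18] F unit [-3.2 -6.9  5.9] gap 50.6
need (units of 20mm) [-0.154 -1.851  0.146]
```

```bash
cat > look.py <<'E'
import sys
from h import *
im=snapshot("side")[:,:,::-1]; x0,y0,x1,y1=(235,135,315,195)
cv2.imwrite(sys.argv[1],cv2.resize(im[y0:y1,x0:x1],None,fx=10,fy=10,interpolation=cv2.INTER_CUBIC)); st(); print(sense()["wrist_torque"])
E
python3 look.py pics/side6z.png
```

```text
t 10.45 unit xyz [-15.9 -23.9  36.5] rot [-179.46    1.14   36.18] F unit [-2.7 -6.8  5.4] gap 50.6
[-1.18051274 -0.10582722  0.04536885]
```

View pics/side6z.png

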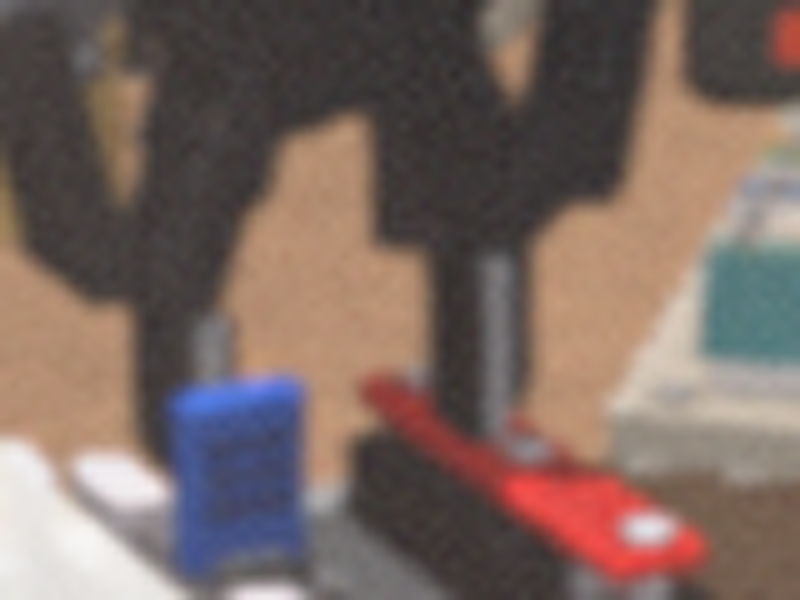

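```bash
python3 -m pendant '[[[0,0.08,0,0],[-0.02,0.08,0,0],[-0.03,0.05,0.05,0],[-0.03,0,0.07,0],[-0.02,0,0.07,0],[0,0,0.06,0],[0,0,0.06,0],[0,0,0.06,0],[0,0,0.06,0],[0,0,0.06,0]]]'
python3 look.py pics/side7z.png
```

```text
time: 11.28
tool_pos: [470.0, 327.0, 56.6]
tcp_rot: [-179.3, 0.9, 36.2]
ft_force: [-5.2, -4.0, 14.9]
finger_gap: 50.3
t 11.33 unit xyz [-15.1 -26.6  35.7] rot [-179.34    0.86   36.21] F unit [-7.7 -0.5 15.6] gap 50.6
[-0.99749318  1.42709074  0.02266233]
```

View pics/side7z.png

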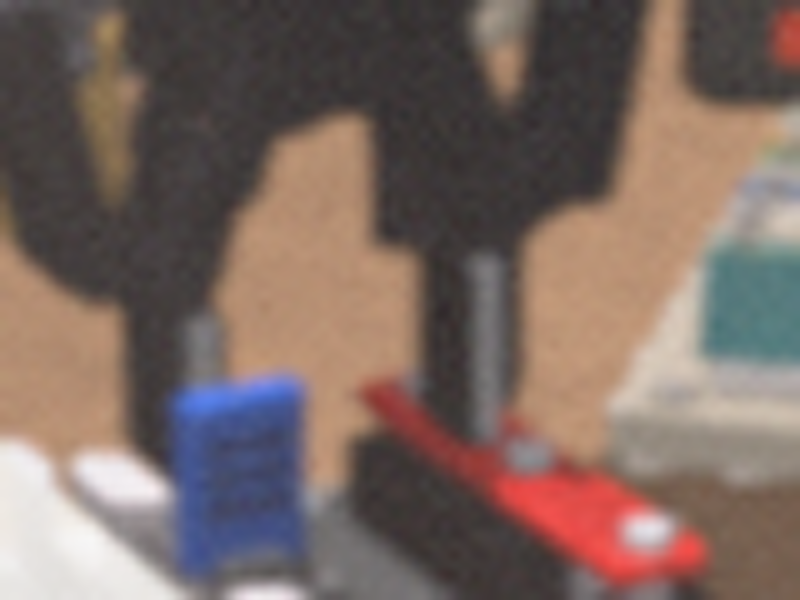

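```bash
python3 -m pendant '[[[-0.04,-0.12,0.05,0],[-0.04,-0.15,0.05,0],[-0.04,-0.15,0.05,0],[-0.04,-0.15,0.05,0],[-0.03,-0.15,0.05,0],[-0.03,-0.15,0.05,0],[-0.02,-0.15,0.05,0],[-0.02,-0.15,0.05,0],[-0.02,-0.15,0.05,0],[-0.02,-0.15,0.05,0]]]'
python3 look.py pics/side8z.png
```

```text
time: 12.17
tool_pos: [465.2, 337.0, 57.3]
tcp_rot: [178.9, -0.1, 36.1]
ft_force: [2.5, -9.1, 11.1]
finger_gap: 50.3
t 12.22 unit xyz [-13.1 -15.6  36.3] rot [ 1.7892e+02 -1.0000e-01  3.6070e+01] F unit [-3.5 -9.3 10.4] gap 49.9
[-1.75742425 -0.17335964  0.15397439]
```

View pics/side8z.png

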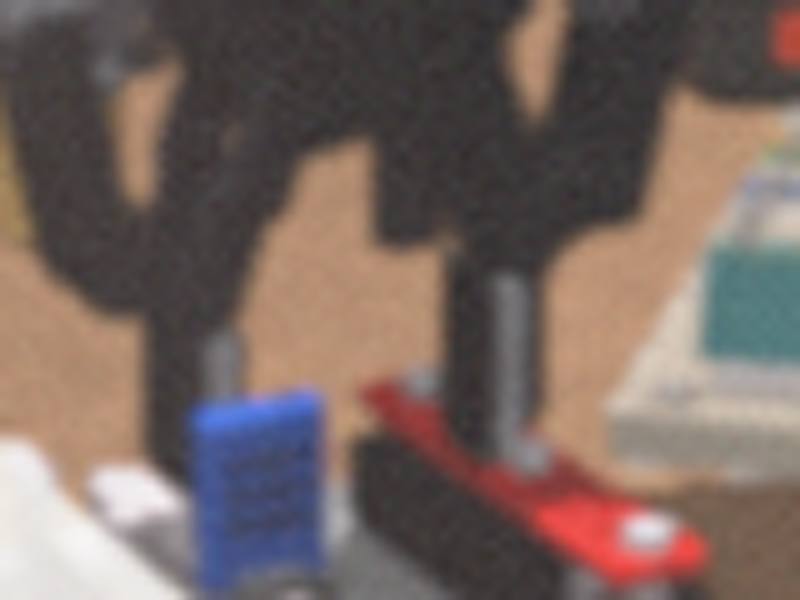

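```bash
python3 -m pendant '[[[-0.1,-0.22,0.05,0],[-0.1,-0.22,0.05,0],[-0.1,-0.22,0.05,0],[-0.1,-0.22,0.05,0],[-0.1,-0.22,0.05,0],[-0.1,-0.22,0.05,0],[-0.08,-0.2,0.05,0],[-0.08,-0.2,0.05,0],[-0.08,-0.2,0.05,0],[-0.08,-0.2,0.05,0]]]'
python3 look.py pics/side9z.png
```

```text
time: 13.05
tool_pos: [449.7, 356.3, 58.4]
tcp_rot: [177.3, -2.2, 35.9]
ft_force: [4.9, -5.3, 7.8]
finger_gap: 50.6
t 13.1 unit xyz [-14.3   9.4  37.4] rot [177.32  -2.23  35.87] F unit [ 0.8 -7.7  8.7] gap 50.7
[-1.14480069 -0.63697946  0.07164357]
```

View pics/side9z.png

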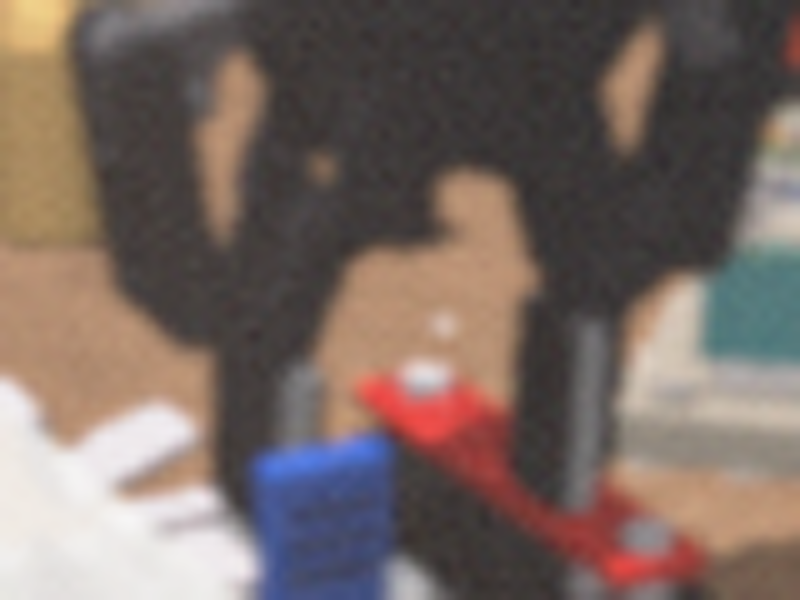

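```bash
python3 -m pendant '[[[-0.08,-0.2,0.06,0],[-0.06,-0.2,0.06,0],[-0.06,-0.2,0.06,0],[-0.06,-0.18,0.06,0],[-0.05,-0.18,0.06,0],[-0.05,-0.18,0.06,0],[-0.05,-0.18,0.06,0],[-0.05,-0.18,0.06,0],[-0.05,-0.18,0.06,0],[-0.05,-0.18,0.06,0]]]'
python3 look.py pics/side10z.png
```

```text
time: 13.93
tool_pos: [448.0, 359.4, 58.8]
tcp_rot: [174.4, -3.4, 35.3]
ft_force: [5.9, -16.7, 14.5]
finger_gap: 50.6
t 13.98 unit xyz [-13.8  12.4  37.8] rot [174.41  -3.38  35.31] F unit [ -4.4 -16.6  14.5] gap 50.5
[-2.99561095 -0.48946752 -0.64413282]
```

View pics/side10z.png

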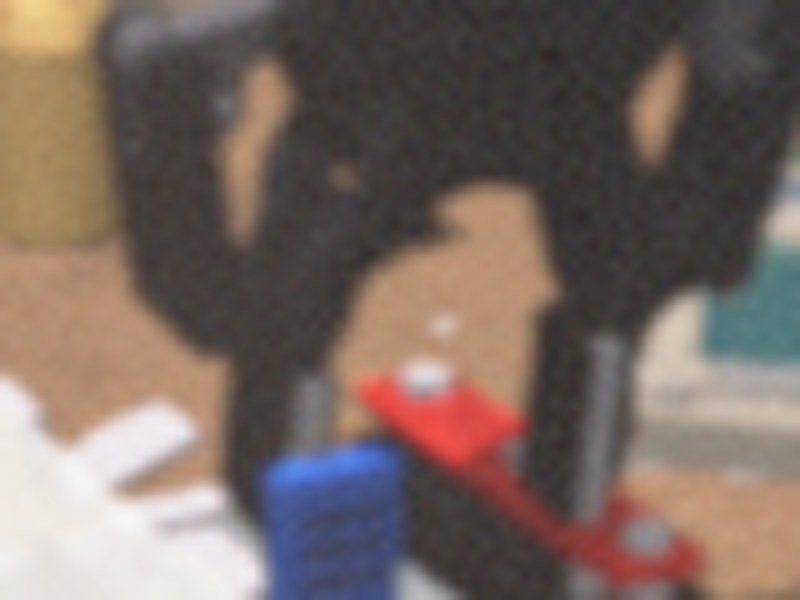

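```bash
python3 - <<'E'
from h import *
for b in(28,26,24):
  for x in(0,26): print(b,x,((proj("side",O+RU@np.array([x,b+4,62]))-[235,135])*10+5).round())
for x in(0,26): print("start",x,((proj("side",O+RU@np.array([x,-8,62]))-[235,135])*10+5).round())
E
```

```text
28 0 [408. 465.]
28 26 [276. 491.]
26 0 [403. 461.]
26 26 [271. 488.]
24 0 [397. 457.]
24 26 [266. 484.]
start 0 [307. 391.]
start 26 [179. 416.]
```

```bash
python3 -m pendant '[[[0,0.12,0.03,0],[0,0.15,0.03,0],[0,0.15,0.0,0],[0,0.05,-0.2,0],[0,0.05,-0.4,0],[0,0.05,-0.5,0],[0,0.05,-0.5,0],[0,0.05,-0.5,0],[0,0.05,-0.6,0],[0,0.05,-0.6,0]]]'
python3 look.py pics/side11z.png
```

```text
time: 14.82
tool_pos: [449.9, 350.0, 129.9]
tcp_rot: [174.5, -3.5, 35.2]
ft_force: [0.1, -0.6, -0.5]
finger_gap: 50.7
t 14.87 unit xyz [-16.1   3.8 112.2] rot [174.54  -3.71  35.22] F unit [1.  0.6 2.2] gap 50.7
[0.04070833 0.04751882 0.0174316 ]
```

View pics/side11z.png

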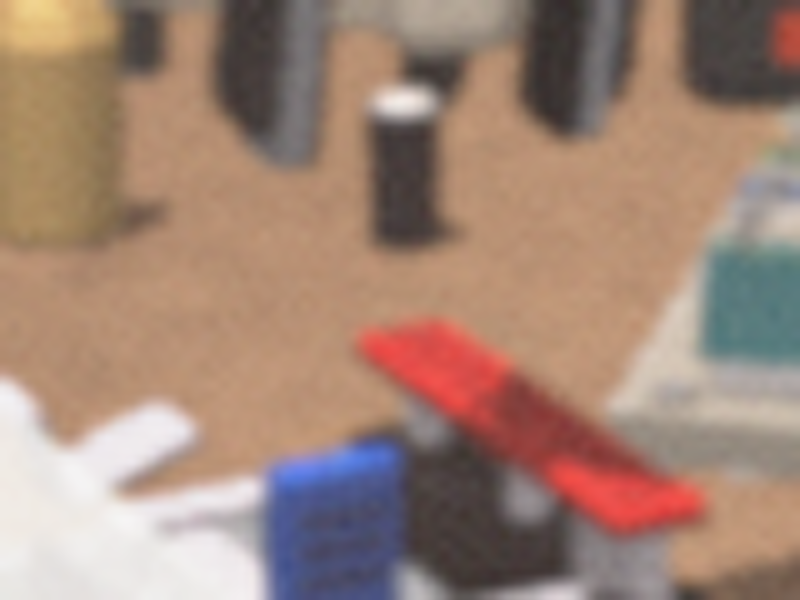

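```bash
python3 -m pendant '[[[0,0.1,-0.6,0],[0,0.1,-0.6,0],[0,0.1,-0.6,0],[0,0.1,-0.6,0],[0,0.1,-0.5,0],[0,0,-0.3,0],[0,0,-0.03,0],[0,0,-0.03,0],[0,0,-0.03,0],[0,0,-0.03,0]]]'
python3 - <<'E'
from h import *
st()
a=snapshot("side")[:,:,::-1];b=snapshot("top")[:,:,::-1]
s0=cv2.imread("pics/side0.png")
z=cv2.resize(a[140:290,200:350],None,fx=4,fy=4,interpolation=cv2.INTER_CUBIC); cv2.imwrite("pics/side12z.png",z)
cv2.imwrite("pics/top12.png",b)
d=cv2.absdiff(a,s0)[235:280,225:320].max(2); print("loose parts diff: max",d.max(),"px>40:",(d>40).sum())
k=blobs(a[:,:,::-1].copy(),"blue",(210,150,330,240)); print(cv2.boundingRect(k))
k=blobs(s0[:,:,::-1].copy(),"blue",(210,150,330,240)); print(cv2.boundingRect(k))
E
```

```text
time: 15.7
tool_pos: [450.3, 345.7, 209.0]
tcp_rot: [174.5, -4.0, 35.2]
ft_force: [0.6, 0.7, 0.7]
finger_gap: 50.4
t 15.7 unit xyz [-20.1  -0.  188. ] rot [174.53  -3.97  35.22] F unit [0.9 0.2 0.7] gap 50.4
loose parts diff: max 47 px>40: 5
(263, 179, 12, 18)
(253, 173, 11, 17)
```

View pics/side12z.png

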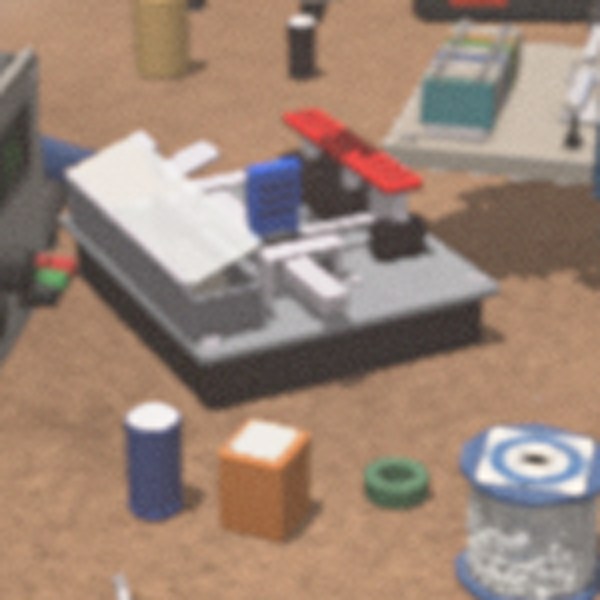

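View pics/top12.png

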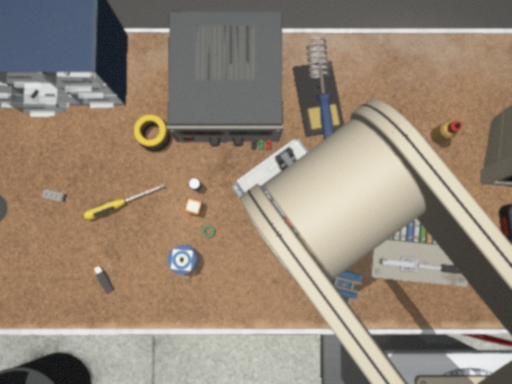

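```bash
python3 -c "
from bench import *
print(hand_in())"
```

```text
the job is handed in; nothing more can be done
None
```

The cover is unlocked and sprung open, the catch is back up, and the bolt stayed open. I handed the job in at about 15.7 s of the 32 s allowed; no verdict is reported.

I held the gripper about 50 mm open, pressed the red catch to its stop with one finger and pushed the blue paddle along with the other. When the bolt stopped against its end I backed off the paddle, then lifted clear.

- **First push:** the bolt was blocked because the catch was only about 7 mm down. I backed off, pressed to the stop at about 15 N, and the second push worked.
- **Bolt:** it stalled at about 17 N sideways. After release, the side camera shows the paddle's edges moved by 96–100 pixels (in the 10× enlarged crop), against 97–101 expected for the full 40 mm, so about 39.6 mm. A coarser check on the paddle's blob gave 10 px across and 6 px down against about 9.9 and 7.5 expected, which agrees less well.
- **Catch and cover:** the catch is back at its original height and the cover is raised, both seen from the side only. The top view was mostly blocked by the arm.
- **Loose parts:** the relay, capacitor and toroid are unmoved, with only noise-level picture differences.
- **Robot:** the gripper is well clear, with the wrist force under 1.5 N. The tool ended tilted about 6–7° from drift during pushing; I left that uncorrected.

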